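# Make up two wash kits on the laundry counter

## Robot

A 6-joint arm with a two-finger parallel gripper is mounted at the origin on the work surface. World frame = base frame: x ahead of the robot, y to its left, z up, the work surface at z = 0. Lengths are in mm, angles in rad, forces in N, time in s.
With the tool pointing down it reaches from about 350 to 725 mm from the base axis. Payload 4.3 kg.
Tool frame: the origin (TCP) lies at the very end of the fingers, on their centre line; the grasp point (between the pads) lies 19 mm behind it; z points along the fingers, y is the line along which they close (so a half turn about z gives the same grasp; the last joint's range is limited). The gripper opens to 85 mm and grips with 20 to 120 N. Pads are 22 mm wide; open, the fingers measure 114 mm over their backs; the gripper's body (76 mm by 85 mm) begins 54 mm behind the grasp point. The pads swing forward as they close: fully open they stand 13 mm farther back than shut.
Start: joints at [1.135, 0.377, 0.081, 1.274, 0, 1.46], TCP at [184.046, 544.788, 231.329] pointing down, gripper open.
Joint ranges: [-2.72, 2.72], [-0.84, 1.66], [-1.02, 1.22], [-1.77, 2.12], [-1.37, 1.28], [-3.14, 3.14]. Speed limits (rad/s): [2.57, 2.57, 3.14, 3.14, 3.14, 3.14].

## Interface

Orientations are given as a unit quaternion [w, x, y, z].
In Python, from plant import bot gives the robot as it stands.
- The arm moves only by the shell command python3 -m creep 'ROWS' [FORCE]. ROWS is JSON, a list of rows, each a list of 7 numbers: the turn, a rotation vector about the tool's x, y, z in rad, then the shift along the tool's x, y, z in m, then the closure, from 0 (fully open) to 1 (shut). A call has 1 to 20 rows; each row is the pose to reach, as a shift and turn from the pose commanded when the call began, along the tool's axes at that moment; what a row does not reach only later rows make up. A row lasts 1/10 s, in which the tool goes at most 50 mm and 8.59 degrees, less where a joint would pass 70% of its speed; a pose out of reach is approached as far as the arm can. A call with a gripper value outside its range is refused whole. The fingers move at their own pace and stop on an object; FORCE is the grip in N (left out, the last holds). Time passes only in rows, so rows that repeat a pose let the fingers close. It gives the time, the measured TCP pose, the force, the opening and the grip force at its end, in the units of the state.
- bot.sense(): the state, without advancing time (a new reading comes with each control period).
- bot.grab_frame(name): name is "scene" or "side" or "wrist"; returns the picture (400x640x3 uint8, red, green, blue); there is no depth.
- bot.calibration(name): a dict with "vertical_fov" (degrees; the focal length in pixels is half the picture's height over the tangent of half this angle, whatever the lens; pixels are square), "cx", "cy" (the principal point, pixels), "k1" (the pictures are not rectified: a ray, as slopes to the right and down, at radius r is drawn at 1 + k1 r^2 times it, then the intrinsics apply), "world_to_cam" (4x4, takes a point from world to camera coordinates). Camera axes: x right, y down, z forward; pixel columns grow to the right and rows downward; lengths in mm; the calibration is good to about 2 mm. A picture is of the moment at which its call begins: read the wrist's pose just before it. calibration takes no time and is no camera call; for the wrist camera it gives the pose at the moment of the call.
- bot.job_done(): hands the job in; it is judged then, once.
The state is a dict: "t": time; "joint_pos": joint angles; "joint_velocities": joint speeds; "effort": joint torques, N m; "tcp_pos": TCP position; "eef_rot": TCP orientation; "contact_force": force on the tool from outside, world axes, zero at the start; "moment": the same for the moment, N m; "grip_width": finger opening in mm; "gripper_force": force on a finger pad.
Only numpy, scipy, OpenCV 4.12 (cv2) and the standard library are available. Lean on these libraries where they do the work, as an engineer would, in place of code of your own. Each camera call takes 0.05 s, during which the arm holds its last target. There are 200 camera calls.

## Task

Make up the two wash kits: put the green bottle and the navy carton in the blue tray, and the blue-lidded jar, the orange measuring cup and the yellow stain stick in the white tray, each standing upright on the tray's floor in a compartment of its own. Leave the red bottle and the red-lidded jar standing where they are.

Things in the scene. Friction and masses are not known exactly. Their poses are not given: they have to be found in the camera images.
- green_bottle: Green bottle with a small white screw cap: straight round body 48 mm in diameter from the foot up to 66 mm, shoulder to 74 mm, cap 22 mm in diameter up to 90 mm; white band round the body; about 120 g. Origin at the centre of its underside, z up along its axis. Goes in the blue tray. It stands among the stock in the middle of the counter.
- navy_carton: Navy-blue upright carton, 50 (its x) by 40 (its y) by 88 mm tall, pale panels on its two 50 mm wide faces, thin grey seam along the top; about 150 g. Origin at the centre of its underside, z up. Turned any way at the start. Goes in the blue tray.
- blue_lid_jar: White round jar with a BLUE lid, 70 mm tall in all: white body 54 mm in diameter up to 52 mm, lid 56 mm in diameter from 52 to 70 mm; about 150 g. Origin at the centre of its underside, z up along its axis. Goes in the white tray.
- orange_cup: Orange open measuring cup, 65 mm tall, 56 mm in outer diameter at the rim, 53 mm at the foot, wall 3 mm; about 50 g. Origin at the centre of its underside, z up to the mouth. Goes in the white tray.
- yellow_stick: Yellow stain-remover stick: a plain upright cylinder 36 mm in diameter and 88 mm tall with a thin white line round it; about 80 g. Origin at the centre of its underside, z up. Goes in the white tray. Besides the listed things a nail brush and a soap dish, both under 25 mm tall, lie among the stock, all some 11 cm apart.
- red_bottle: Red bottle with a small white screw cap: straight round body 48 mm in diameter from the foot up to 66 mm, shoulder to 74 mm, cap 22 mm in diameter up to 90 mm; white band round the body; about 120 g. Origin at the centre of its underside, z up along its axis. Not wanted: stays where it stands.
- red_lid_jar: White round jar with a RED lid, 70 mm tall in all: white body 54 mm in diameter up to 52 mm, lid 56 mm in diameter from 52 to 70 mm; about 150 g. Origin at the centre of its underside, z up along its axis. Not wanted: stays where it stands.
- blue_tray: Blue open tray, 172 by 88 mm, with one cross wall at its middle: two compartments, each 78.5 (x) by 78 mm (y) inside, centred at x = -41.75 and +41.75 mm, y = 0. All walls 5 mm thick and 25 mm high, floor 5 mm thick. Origin: centre of its underside, x along the long side, z up. Fixed to the counter at the robot's left or right, long side within 20 degrees of world x.
- white_tray: White open tray, 250 by 88 mm, with two cross walls: three equal compartments, each 76.7 (x) by 78 mm (y) inside, centred at x = -81.7, 0 and +81.7 mm, y = 0. All walls 5 mm thick and 25 mm high, floor 5 mm thick. Origin: centre of its underside, x along the long side, z up. Fixed to the counter at the robot's left or right, long side within 20 degrees of world x.

How it is judged (in metres and radians):
At the end, for the whole second after the job is handed in: Each kit thing is in its tray as asked: upright within 0.1 rad, underside less than 9 mm above the tray's underside (floor is 5 mm), things of one tray over 45 mm apart centre to centre, released, at rest. Red bottle and red-lidded jar upright, within 30 mm of their start (x of green_bottle in the frame of blue_tray between -0.066 and 0.066 m and y of green_bottle in the frame of blue_tray between -0.03 and 0.03 m and z of each of green_bottle, navy_carton in the frame of blue_tray below 0.009 m and angle between each of green_bottle, navy_carton, blue_lid_jar, orange_cup, yellow_stick, red_bottle, red_lid_jar's own z axis and vertical below 0.1 rad and linear speed of each of green_bottle, navy_carton, blue_lid_jar, orange_cup, yellow_stick below 0.02 m/s and angular speed of each of green_bottle, navy_carton, blue_lid_jar, orange_cup, yellow_stick below 0.3 rad/s and horizontal distance between green_bottle and navy_carton above 0.045 m and x of navy_carton in the frame of blue_tray between -0.066 and 0.066 m and y of navy_carton in the frame of blue_tray between -0.03 and 0.03 m and x of blue_lid_jar in the frame of white_tray between -0.105 and 0.105 m and y of blue_lid_jar in the frame of white_tray between -0.03 and 0.03 m and z of each of blue_lid_jar, orange_cup, yellow_stick in the frame of white_tray below 0.009 m and horizontal distance between blue_lid_jar and orange_cup above 0.045 m and horizontal distance between each of blue_lid_jar, orange_cup and yellow_stick above 0.045 m and x of orange_cup in the frame of white_tray between -0.105 and 0.105 m and y of orange_cup in the frame of white_tray between -0.03 and 0.03 m and x of yellow_stick in the frame of white_tray between -0.105 and 0.105 m and y of yellow_stick in the frame of white_tray between -0.03 and 0.03 m and distance of each of red_bottle, red_lid_jar from where it was at the start of the episode below 0.03 m); the robot touches nothing.
It fails at once if the red bottle is moved by more than 30 mm or knocked over (distance of red_bottle from where it was at the start of the episode above 0.03 m or angle between red_bottle's own z axis and vertical above 0.5 rad).
It fails at once if the red lid jar is moved by more than 30 mm or knocked over (distance of red_lid_jar from where it was at the start of the episode above 0.03 m or angle between red_lid_jar's own z axis and vertical above 0.5 rad).
It also fails if it takes over 120 s, if anything falls off the work surface, if the arm or the gripper's body presses on something with over 40 N, if the wrist force passes 120 N, or if a joint passes its speed limit or range.

## Working session

There is one attempt and no reset: what is moved stays moved. The work goes in short steps, Python scripts to look and compute and a shell command to move; the robot and the scene stay as the last step left them, time stands still between calls to the robot, and variables do not carry over. Pictures are saved under pics/ and viewed, at most 14 in all, crops included, and the job is handed in when it is done.

```bash
ls; mkdir -p pics; cat > h.py <<'E'
import numpy as np, cv2
from plant import bot
def grab(n,f):
    c=bot.calibration(n); im=np.array(bot.grab_frame(n)); cv2.imwrite(f'pics/{f}.png',im[:,:,::-1]); 
    np.save(f'pics/{f}.npy',im); np.save(f'pics/{f}_c.npy',c,allow_pickle=True); return im,c
def load(f): return np.load(f'pics/{f}.npy'),np.load(f'pics/{f}_c.npy',allow_pickle=True).item()
def K(c):
    f=200/np.tan(np.radians(c['vertical_fov'])/2); return np.array([[f,0,c['cx']],[0,f,c['cy']],[0,0,1.]])
def D(c): return np.array([c['k1'],0,0,0,0.])
def ray(c,px):
    p=cv2.undistortPoints(np.array(px,float).reshape(-1,1,2),K(c),D(c)).reshape(-1,2)
    M=np.array(c['world_to_cam']); R=M[:3,:3]; d=np.c_[p,np.ones(len(p))]@R
    return -R.T@M[:3,3], d
def plane(c,px,z):
    o,d=ray(c,px); return o+d*((z-o[2])/d[:,2])[:,None]
def proj(c,P):
    M=np.array(c['world_to_cam']); r,_=cv2.Rodrigues(M[:3,:3])
    return cv2.projectPoints(np.array(P,float).reshape(-1,1,3),r,M[:3,3],K(c),D(c))[0].reshape(-1,2)
def tri(c1,p1,c2,p2):
    o1,d1=ray(c1,[p1]); o2,d2=ray(c2,[p2]); d1=d1[0]/np.linalg.norm(d1); d2=d2[0]/np.linalg.norm(d2)
    s=np.linalg.lstsq(np.c_[d1,-d2],o2-o1,rcond=None)[0]; a=o1+s[0]*d1;b=o2+s[1]*d2
    return (a+b)/2,np.linalg.norm(a-b)
E
python3 - <<'E'
from h import *
for n in('scene','side','wrist'):
    im,c=grab(n,n+'0'); print(n,{k:(np.round(v,3).tolist()) for k,v in c.items()})
print(bot.sense())
E
```

```text
pics
scene {'vertical_fov': 55.889, 'cx': 316.173, 'cy': 201.049, 'k1': -0.09, 'world_to_cam': [[-0.847, 0.532, -0.002, 498.996], [0.45, 0.715, -0.536, -214.148], [-0.283, -0.455, -0.844, 945.191], [0.0, 0.0, 0.0, 1.0]]}
side {'vertical_fov': 54.595, 'cx': 321.824, 'cy': 200.998, 'k1': 0.028, 'world_to_cam': [[0.953, -0.302, 0.018, -541.127], [-0.213, -0.713, -0.668, 146.645], [0.214, 0.633, -0.744, 748.974], [0.0, 0.0, 0.0, 1.0]]}
wrist {'vertical_fov': 58.239, 'cx': 319.867, 'cy': 196.853, 'k1': 0.02, 'world_to_cam': [[0.32, 0.947, -0.001, -575.104], [0.896, -0.302, 0.325, -41.48], [0.308, -0.105, -0.946, 381.281], [0.0, 0.0, 0.0, 1.0]]}
{'t': 0.15, 'joint_pos': array([ 1.13469676e+00,  3.77908314e-01,  7.99230349e-02,  1.27440515e+00,
       -3.56718649e-05,  1.46050468e+00]), 'joint_velocities': array([ 5.88834194e-04, -2.02050072e-03,  4.30610744e-03, -3.45184585e-06,
        1.26108648e-03,  2.52090697e-04]), 'effort': array([ 3.30544444e-04, -4.64035392e+01,  2.70169938e+01,  1.38959225e-02,
       -1.57584363e-04,  2.40415091e-06]), 'tcp_pos': array([183.82607673, 544.28507873, 230.56428452]), 'eef_rot': array([-1.97877963e-04,  1.62184338e-01,  9.86760156e-01, -7.72304161e-04]), 'contact_force': array([ 0.64662043, -0.05657937,  0.19677059]), 'moment': array([-0.03545881, -0.00531678,  0.04600722]), 'gripper_force': 0.0, 'grip_width': 85.48541934031495}
```

View pics/scene0.png

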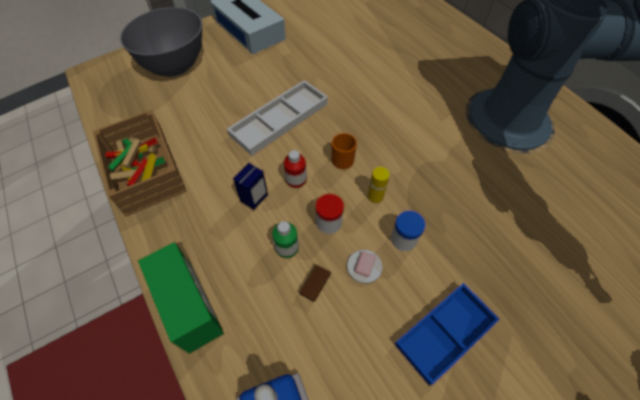

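View pics/side0.png

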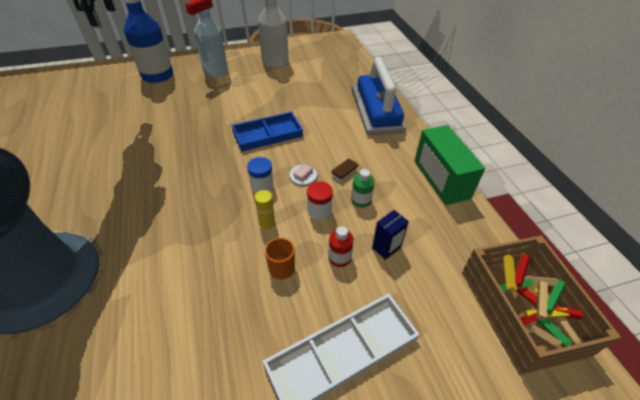

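View pics/wrist0.png

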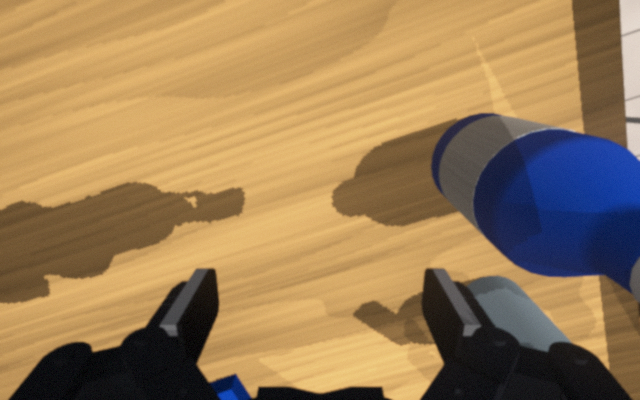

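The scene view shows the white tray (278,117), blue tray (447,333), green bottle (286,238), navy carton (251,187), blue jar (408,230), cup (343,151) and stick (379,185). The red bottle is at (295,168) and the red jar at (330,213). The side view shows all of them too. The wrist view shows only the decoys.

```bash
cat > m.py <<'E'
from h import *
H={'green':((45,75),(100,255),(40,255)),'navy':((112,130),(120,255),(15,140)),'bluelid':((100,115),(150,255),(60,255)),
'orange':((4,15),(180,255),(60,255)),'yellow':((24,32),(170,255),(70,255)),'red':((0,3),(180,255),(80,255)),'white':((0,180),(0,40),(120,255))}
def blobs(im,name,roi,amin=60):
    hsv=cv2.cvtColor(im,cv2.COLOR_RGB2HSV); lo,hi=zip(*H[name]); m=cv2.inRange(hsv,lo,hi)
    if name=='red': m|=cv2.inRange(hsv,(176,180,80),(180,255,255))
    z=np.zeros_like(m); x0,y0,x1,y1=roi; z[y0:y1,x0:x1]=m[y0:y1,x0:x1]
    n,l,s,c=cv2.connectedComponentsWithStats(z)
    return [(np.round(c[i],1).tolist(),s[i].tolist(),l==i) for i in range(1,n) if s[i][4]>amin]
E
python3 - <<'E'
from m import *
R={'scene0':(190,70,510,390),'side0':(220,80,430,400)}
for f in R:
    im,c=load(f)
    for n in H:
        for b in blobs(im,n,R[f]): print(f,n,b[0],b[1])
a=load('scene0')[0][75:385,215:505]; b=load('side0')[0][105:400,225:425]
o=np.hstack([cv2.resize(a,(435,465),interpolation=2),cv2.resize(b,(315,465),interpolation=2)]); cv2.imwrite('pics/comp.png',o[:,:,::-1])
E
```

```text
scene0 green [284.7, 237.3] [272, 224, 25, 24, 356]
scene0 green [200.6, 320.4] [190, 274, 33, 79, 1291]
scene0 navy [247.1, 183.8] [235, 164, 28, 44, 578]
scene0 bluelid [409.7, 224.6] [396, 212, 28, 27, 598]
scene0 bluelid [445.6, 333.5] [396, 285, 102, 99, 4687]
scene0 bluelid [283.0, 383.1] [267, 375, 30, 15, 309]
scene0 orange [343.2, 150.0] [331, 133, 26, 36, 728]
scene0 yellow [379.9, 176.5] [372, 166, 18, 22, 304]
scene0 yellow [375.8, 195.0] [369, 188, 15, 14, 151]
scene0 red [295.0, 166.0] [285, 157, 20, 18, 221]
scene0 red [329.4, 206.8] [316, 195, 27, 25, 534]
scene0 white [275.9, 116.2] [228, 81, 99, 68, 2025]
scene0 white [293.7, 154.4] [289, 151, 10, 8, 65]
scene0 white [283.5, 226.4] [278, 222, 12, 10, 98]
scene0 white [364.7, 267.4] [347, 250, 35, 33, 541]
side0 green [423.0, 149.0] [415, 129, 15, 53, 257]
side0 green [362.7, 184.4] [353, 174, 21, 20, 289]
side0 navy [387.3, 232.7] [374, 211, 33, 47, 740]
side0 bluelid [378.4, 104.5] [359, 80, 44, 47, 1118]
side0 bluelid [266.8, 130.9] [233, 113, 69, 38, 1611]
side0 bluelid [259.3, 167.2] [248, 158, 23, 20, 372]
side0 orange [280.1, 257.6] [266, 238, 28, 41, 967]
side0 yellow [263.5, 200.2] [255, 191, 17, 20, 287]
side0 yellow [266.2, 219.8] [259, 212, 15, 16, 188]
side0 red [319.1, 191.9] [308, 182, 24, 22, 409]
side0 red [339.9, 242.9] [330, 231, 23, 22, 287]
side0 white [413.7, 94.4] [382, 80, 48, 48, 1039]
side0 white [361.9, 108.5] [352, 84, 19, 46, 181]
side0 white [301.9, 175.5] [290, 165, 27, 20, 274]
side0 white [364.4, 172.8] [360, 169, 10, 8, 64]
side0 white [341.5, 230.9] [336, 226, 12, 10, 86]
side0 white [339.0, 352.2] [263, 294, 156, 106, 7232]
```

View pics/comp.png

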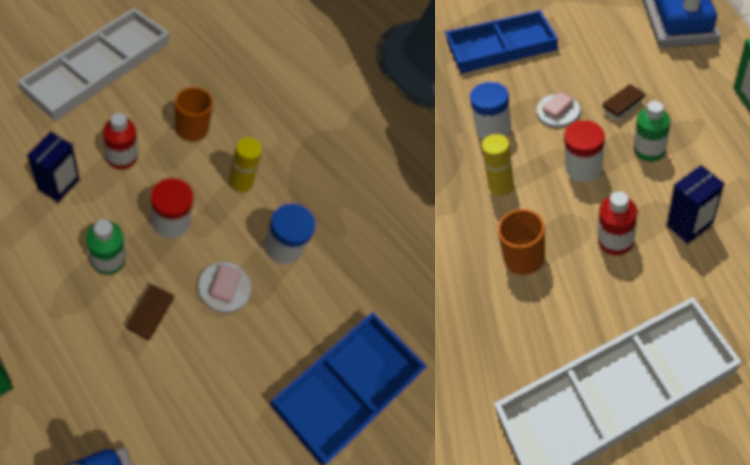

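The composite shows every item clearly, with the brown brush and the soap dish as low neighbours. Next I triangulate.

```bash
python3 - <<'E'
from m import *
s,cs=load('scene0'); d,cd=load('side0')
P={'bluelid':((409.7,224.6),(259.3,167.2)),'redlid':((329.4,206.8),(319.1,191.9)),'gcap':((283.5,226.4),(364.4,172.8)),'rcap':((293.7,154.4),(341.5,230.9)),
'orange':((343.2,150),(280.1,257.6)),'yel':((379.9,176.5),(263.5,200.2)),'navytop':((251,171),(392,219.5)),'soap':((365,267),(302.5,174.5)),'brush':((315,282),(345,170))}
for k,(a,b) in P.items():
    p,e=tri(cs,a,cd,b); print(k,p.round(1),round(e,1))
R={'scene0':(190,70,510,390),'side0':(220,80,430,400)}
for f,(im,c) in {'scene0':(s,cs),'side0':(d,cd)}.items():
  for n,A in(('bluelid',1500),('white',1800)):
    for b in blobs(im,n,R[f],A):
        h=cv2.convexHull(cv2.findContours(b[2].astype('uint8'),0,2)[0][0])
        for ep in range(2,30):
            q=cv2.approxPolyDP(h,ep,True)[:,0]
            if len(q)<=4:break
        w=plane(c,q.astype(float),25); print(f,n,q.tolist(),w[:,:2].round(0).tolist(),w.mean(0).round(1))
E
```

```text
bluelid [455.8 120.6  60.4] 0.7
redlid [562.9   7.1  61.7] 0.5
gcap [665.1  10.3  87.3] 0.3
rcap [ 565.4 -123.8   87.5] 0.2
orange [ 446.5 -113.9   36. ] 0.4
yel [442.9   7.1  73.4] 0.8
navytop [ 662.2 -129.3   93.9] 5.8
soap [558.4 128.3   1.8] 0.5
brush [659.  105.   11.3] 2.3
scene0 bluelid [[464, 285], [497, 319], [430, 383], [396, 343]] [[432.0, 263.0], [426.0, 343.0], [595.0, 357.0], [602.0, 276.0]] [513.9 309.7  25. ]
scene0 white [[326, 96], [251, 148], [228, 130], [303, 81]] [[376.0, -292.0], [615.0, -239.0], [636.0, -319.0], [396.0, -372.0]] [ 506.1 -305.4   25. ]
side0 bluelid [[301, 129], [242, 150], [233, 126], [291, 113]] [[595.0, 273.0], [431.0, 232.0], [425.0, 335.0], [588.0, 350.0]] [510.  297.5  25. ]
side0 white [[418, 333], [312, 399], [263, 363], [387, 294]] [[637.0, -323.0], [435.0, -368.0], [375.0, -294.0], [616.0, -240.0]] [ 515.8 -306.3   25. ]
```

```bash
cat > go.py <<'E'
import sys,numpy as np
from scipy.spatial.transform import Rotation as R
from plant import bot
# target: x y z yaw(deg; 0 = tool x along world -x)
def go(x,y,z,yaw=0,s=None):
    s=s or bot.sense(); q=s['eef_rot']; r=R.from_quat([q[1],q[2],q[3],q[0]])
    t=R.from_euler('z',yaw,degrees=True)*R.from_matrix(np.diag([-1.,1,-1]))
    print('turn',(r.inv()*t).as_rotvec().round(4),'shift m',(r.inv().apply(np.array([x,y,z])-s['tcp_pos'])/1000).round(4))
if __name__=='__main__': go(*map(float,sys.argv[1:]))
E
python3 go.py 490 305 230 0
```

```text
turn [-0.0016 -0.0004 -0.3258] shift m [-0.3667 -0.1287  0.0007]
```

```bash
python3 -m creep '[[0,0,-0.1,-0.04,-0.014,0,0],[0,0,-0.2,-0.08,-0.028,0,0],[0,0,-0.3,-0.13,-0.045,0,0],[0,0,-0.3258,-0.18,-0.063,0,0],[0,0,-0.3258,-0.23,-0.081,0,0],[0,0,-0.3258,-0.28,-0.1,0,0],[0,0,-0.3258,-0.325,-0.115,0,0],[0,0,-0.3258,-0.355,-0.125,0,0],[0,0,-0.3258,-0.367,-0.129,0,0],[0,0,-0.3258,-0.367,-0.129,0,0],[0,0,-0.3258,-0.367,-0.129,0,0]]'
python3 - <<'E'
from h import *
from go import go
grab('wrist','w1'); go(560,-20,330,0)
E
```

```text
t: 1.25
tcp_pos: [489.5, 305.6, 231.0]
eef_rot: [-0.001, -0.0, 1.0, 0.0]
contact_force: [0.6, 0.4, -0.2]
grip_width: 85.6
gripper_force: 0.0
turn [ 0.0003 -0.0011  0.0016] shift m [-0.0703 -0.3261 -0.099 ]
```

View pics/w1.png

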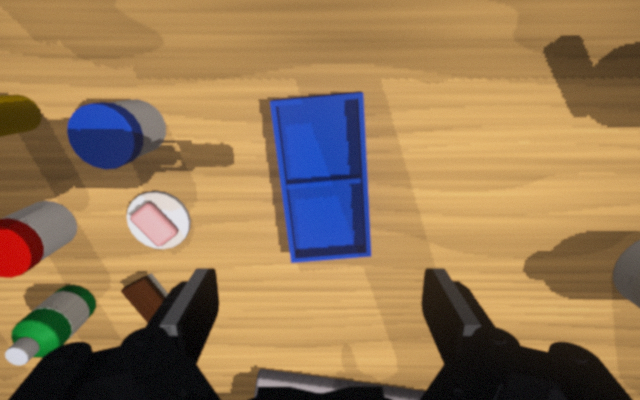

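The wrist view shows the blue tray with rim corners near (270,100), (362,93), (370,257) and (291,262). Part of the stock is at the left. Next comes the overhead view of the stock.

```bash
python3 -m creep '[[0,0,0,-0.01,-0.045,-0.03,0],[0,0,0,-0.02,-0.09,-0.06,0],[0,0,0,-0.03,-0.14,-0.09,0],[0,0,0,-0.04,-0.185,-0.099,0],[0,0,0,-0.05,-0.23,-0.099,0],[0,0,0,-0.06,-0.275,-0.099,0],[0,0,0,-0.068,-0.31,-0.099,0],[0,0,0,-0.07,-0.326,-0.099,0],[0,0,0,-0.07,-0.326,-0.099,0],[0,0,0,-0.07,-0.326,-0.099,0]]'
python3 - <<'E'
from m import *
from go import go
grab('wrist','w2'); go(510,-290,250,0)
im,c=load('w1')
b=max(blobs(im,'bluelid',(250,60,400,270),1500),key=lambda b:b[1][4]); h=cv2.convexHull(cv2.findContours(b[2].astype('uint8'),0,2)[0][0])
r=cv2.minAreaRect(plane(c,h[:,0].astype(float),25)[:,:2].astype('float32')); print('blue',r)
cs=load('scene0')[1]
for a,w in(((464,285),(362,93)),((497.5,318),(271,100)),((396,343),(370,257))):
    print(*tri(cs,a,c,w))
E
```

```text
t: 2.3
tcp_pos: [560.0, -19.1, 330.4]
eef_rot: [-0.0, -0.001, 1.0, 0.001]
contact_force: [0.4, 0.3, -0.4]
grip_width: 85.3
gripper_force: 0.0
turn [ 0.001  -0.0002  0.0025] shift m [ 0.0506 -0.2711  0.0802]
blue ((510.5569763183594, 310.8222961425781), (171.05508422851562, 86.3966064453125), 5.234884738922119)
[433.59974147 303.78734084  55.40047436] 81.93312363155289
[435.38869142 303.96584058  68.17487485] 76.61583654110689
[595.96560567 317.95354194  41.89443479] 85.13584027903887
```

View pics/w2.png

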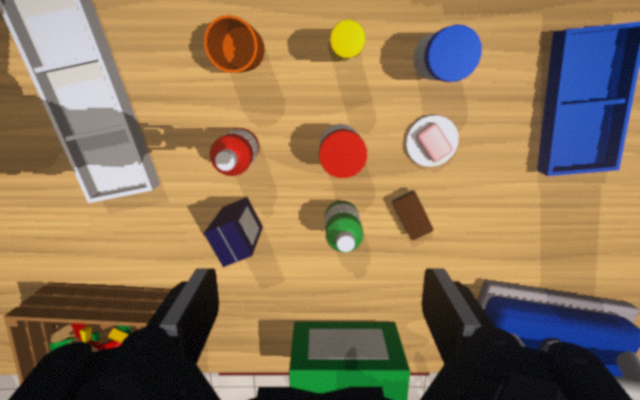

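The stock view shows a rough 3x3 grid: cup (233,44), stick (348,39), blue jar (452,53), red bottle (233,153), red jar (343,152), carton (233,232), green bottle (345,235). I'll look at the white tray next and zoom in on the carton.

```bash
python3 -m creep '[[0,0,0,0.01,-0.045,0.013,0],[0,0,0,0.02,-0.09,0.027,0],[0,0,0,0.028,-0.138,0.04,0],[0,0,0,0.036,-0.185,0.055,0],[0,0,0,0.045,-0.23,0.07,0],[0,0,0,0.05,-0.26,0.08,0],[0,0,0,0.05,-0.271,0.08,0],[0,0,0,0.05,-0.271,0.08,0]]'
python3 - <<'E'
from m import *
grab('wrist','w3')
im,c=load('w1'); cs=load('scene0')[1]
for a,w in(((464,285),(271,100)),((497.5,318),(362,93)),((396,343),(291,262))): print(*tri(cs,a,c,w))
im,c=load('w2')
for n in ('orange','yellow','bluelid','red','green','white','navy'):
    for b in blobs(im,n,(150,10,500,290)):
        cn=max(cv2.findContours(b[2].astype('uint8'),0,1)[0],key=len); e=cv2.fitEllipse(cn); print(n,b[0],b[1],np.round(e[0]+e[1],1))
a=cv2.resize(im[185:280,190:275],None,fx=6,fy=6,interpolation=cv2.INTER_CUBIC); a=cv2.convertScaleAbs(a,alpha=1.8)
cv2.imwrite('pics/nav.png',a[:,:,::-1])
E
```

```text
t: 3.15
tcp_pos: [510.8, -291.4, 250.2]
eef_rot: [0.0, -0.0, 1.0, 0.0]
contact_force: [0.1, -0.2, 0.2]
grip_width: 85.6
gripper_force: 0.0
[429.12171678 261.39955454  19.38082588] 2.105308347510048
[422.63094542 344.38195837  23.58662961] 4.303559963545804
[601.79563186 275.46475541  22.54073099] 0.41111944034036524
orange [232.6, 44.4] [203, 15, 61, 58, 2713] [232.6  44.3  53.6  62.8]
orange [243.0, 143.1] [226, 135, 26, 25, 81] [205.3 178.4  63.4 108.6]
orange [343.6, 161.7] [319, 134, 48, 44, 136] [342.6 153.7  46.8  47. ]
orange [216.1, 148.4] [210, 136, 15, 32, 155] [216.7 150.1  11.2  28.2]
yellow [347.6, 38.4] [330, 19, 36, 39, 1081] [347.6  38.4  34.6  38. ]
bluelid [453.6, 52.7] [428, 25, 53, 56, 2275] [453.6  52.7  49.2  56.9]
red [342.6, 153.4] [320, 130, 46, 47, 1659] [342.6 153.3  44.6  45.6]
red [237.4, 152.5] [221, 136, 30, 39, 571] [233.3 154.8  31.6  36.1]
green [343.6, 227.9] [327, 213, 36, 38, 759] [344.  231.4  33.8  37.5]
white [432.5, 139.8] [406, 115, 52, 52, 1675] [431.6 140.3  48.4  53.4]
white [225.8, 160.4] [217, 151, 19, 19, 288] [225.8 160.4  17.8  18.8]
white [152.4, 178.0] [150, 162, 8, 29, 135] [152.7 179.3   7.   29.1]
white [248.1, 229.5] [240, 216, 17, 27, 108] [248.7 228.6   9.7  23.2]
white [345.4, 242.4] [336, 233, 19, 19, 274] [345.4 242.3  17.4  18.4]
navy [430.9, 53.6] [427, 31, 14, 48, 90] [450.   54.2  44.9  53.1]
navy [235.5, 240.3] [221, 222, 30, 37, 506] [235.5 240.3  14.5  45.9]
navy [219.5, 246.7] [206, 229, 28, 36, 422] [219.7 247.   11.8  47.4]
```

View pics/nav.png

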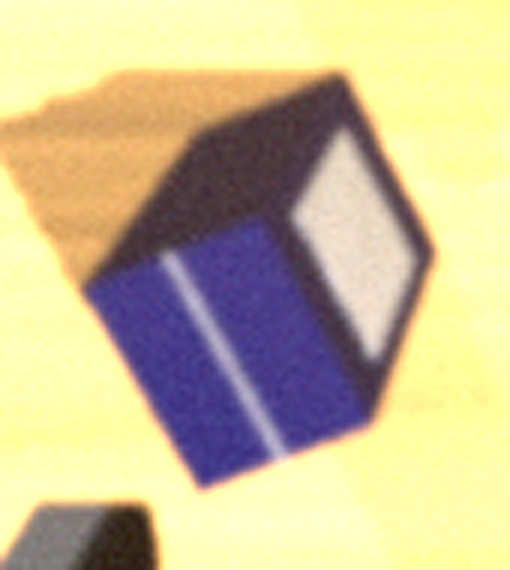

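View pics/w3.png

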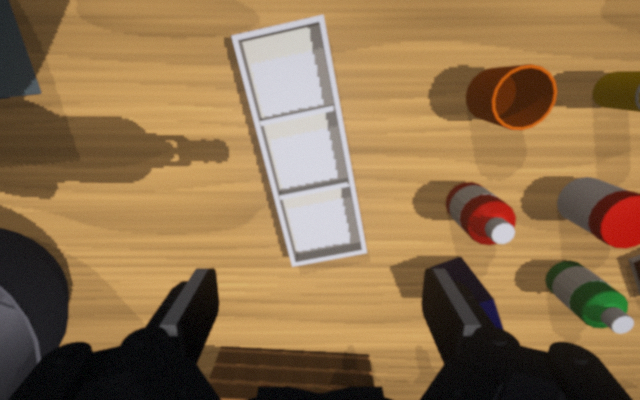

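The zoomed carton shows its top face with corners at full-image pixels (204.5,232.5), (233.7,220.3), (252,255.8), (223.8,266.3). The white tray rim corners are near (232,37), (324,15), (367,252), (293,267).

```bash
python3 - <<'E'
from m import *
from go import go
im,c3=load('w3'); cs=load('scene0')[1]; c=load('w2')[1]; cd=load('side0')[1]
w=plane(c3,[(232,37),(324,15),(367,252),(293,267)],25)[:,:2]; print('white',w.round(1).tolist(),cv2.minAreaRect(w.astype('float32')))
print('rim z',*[tri(cs,a,c3,b) for a,b in(((326,96),(324,15)),((251,148),(367,252)))],tri(cd,(418,333),c3,(293,267)))
n=plane(c,[(204.5,232.5),(233.7,220.3),(252,255.8),(223.8,266.3)],88)[:,:2]; r=cv2.minAreaRect(n.astype('float32')); print('navy',n.round(1).tolist(),r)
print('navyz',tri(cd,(391.5,219),c,(228.5,243.7)), tri(cs,(250.3,177),c,(228.5,243.7)))
for k,a,b,d,z in(('blue',(453.6,52.7),(408.9,221.5),None,70),('yel',(347.6,38.4),(380.5,173),None,88),('green',(345.4,242.4),(283.5,226.4),(364.4,172.8),88),('redb',(225.8,160.4),(293.7,154.4),None,88),('redj',(342.6,153.4),(329.6,204),None,70)):
    print(k,plane(c,[a],z)[0].round(1),*[x.round(1) if i==0 else round(x,1) for i,x in enumerate(tri(cs,b,c,a))])
# cup rim in w3
hs=[b for b in blobs(im,'orange',(450,50,570,140))]
print([ (b[0],b[1]) for b in hs]); 
print('cup',plane(c,[(232.6,44.4)],55),plane(c3,[(525,97)],65))
E
```

```text
white [[394.8, -372.1], [376.2, -286.0], [620.0, -235.7], [639.4, -321.0]] ((507.79119873046875, -303.50103759765625), (250.52670288085938, 88.06341552734375), 11.809549331665039)
rim z (array([ 378.13565068, -286.76742967,   29.87732062]), np.float64(2.9119882923118534)) (array([ 616.94134984, -235.88930442,   29.27496189]), np.float64(1.8105130071001592)) (array([ 638.72276649, -321.58309771,   23.48250326]), np.float64(2.931291881228898))
navy [[652.5, -152.5], [637.0, -117.3], [683.2, -98.8], [697.4, -133.8]] ((667.3132934570312, -125.72821044921875), (49.70798110961914, 38.519203186035156), 22.137548446655273)
navyz (array([ 666.78657436, -125.42738527,   88.92882397]), np.float64(0.3143234589265132)) (array([ 666.63699207, -124.2692606 ,   85.40812083]), np.float64(4.85015497174972))
blue [455.6 121.5  70. ] [457.2 119.4  72.5] 3.7
yel [443.4   9.6  88. ] [444.    9.1  88.4] 1.5
green [665.4  13.1  88. ] [665.   12.4  89.9] 1.5
redb [ 566.  -120.5   88. ] [ 566.1 -120.6   90.6] 1.9
redj [561.9   8.5  70. ] [562.3   7.7  71.7] 2.1
[([512.7, 95.6], [466, 64, 92, 66, 4654])]
cup [[ 446.95595389 -111.03133404   55.        ]] [[ 446.72644237 -109.84053602   65.        ]]
```

Positions from the views agree with the text's heights. Cup first.

```bash
python3 -m creep '[[0,0,0,0.012,0.035,0.02,0],[0,0,0,0.025,0.072,0.04,0],[0,0,0,0.039,0.11,0.06,0],[0,0,0,0.052,0.148,0.08,0],[0,0,0,0.064,0.176,0.1,0],[0,0,0,0.064,0.181,0.13,0],[0,0,0,0.064,0.181,0.165,0],[0,0,0,0.064,0.181,0.195,0],[0,0,0,0.064,0.181,0.213,0],[0,0,0,0.064,0.181,0.22,0],[0,0,0,0.064,0.181,0.22,0],[0,0,0,0.064,0.181,0.22,0.5],[0,0,0,0.064,0.181,0.22,0.5],[0,0,0,0.064,0.181,0.22,0.5],[0,0,0,0.064,0.181,0.22,0.5],[0,0,0,0.064,0.181,0.22,0.5],[0,0,0,0.064,0.181,0.22,0.5]]' 25
```

```text
t: 4.9
tcp_pos: [447.9, -111.3, 31.7]
eef_rot: [0.002, 0.0, 1.0, -0.0]
contact_force: [0.3, 0.6, 7.0]
grip_width: 54.4
gripper_force: 25.5
```

```bash
python3 -m creep '[[0,0,0,0,0,-0.02,0.5],[0,0,0,0,0,-0.045,0.5],[0,0,0,0.002,-0.02,-0.065,0.5],[0,0,0,0.005,-0.05,-0.07,0.5],[0,0,0,0.008,-0.085,-0.07,0.5],[0,0,0,0.012,-0.12,-0.07,0.5],[0,0,0,0.016,-0.155,-0.07,0.5],[0,0,0,0.019,-0.185,-0.07,0.5],[0,0,0,0.02,-0.204,-0.065,0.5],[0,0,0,0.02,-0.209,-0.05,0.5],[0,0,0,0.02,-0.209,-0.033,0.5],[0,0,0,0.02,-0.209,-0.018,0.5],[0,0,0,0.02,-0.209,-0.009,0.5],[0,0,0,0.02,-0.209,-0.006,0.5],[0,0,0,0.02,-0.209,-0.006,0.5],[0,0,0,0.02,-0.209,-0.006,0.5]]'
```

```text
t: 6.5
tcp_pos: [426.8, -319.8, 36.6]
eef_rot: [0.0, -0.0, 1.0, -0.0]
contact_force: [0.2, 0.5, -0.3]
grip_width: 54.0
gripper_force: 26.4
```

```bash
python3 -m creep '[[0,0,0,0,0,0,0.1],[0,0,0,0,0,0,0],[0,0,0,0,0,0,0],[0,0,0,0,0,-0.02,0],[0,0,0,0,0,-0.055,0],[0,0,0,0,0.01,-0.09,0],[0,0,0,-0.002,0.05,-0.1,0],[0,0,0,-0.004,0.095,-0.1,0],[0,0,0,-0.006,0.14,-0.1,0],[0,0,0,-0.009,0.185,-0.1,0],[0,0,0,-0.011,0.23,-0.1,0],[0,0,0,-0.014,0.275,-0.1,0],[0,0,0,-0.017,0.31,-0.095,0],[0,0,0,-0.017,0.329,-0.08,0],[0,0,0,-0.017,0.329,-0.08,0]]'
python3 - <<'E'
from m import *
im,c=grab('side','s1'); grab('scene','sc1')
cv2.imwrite('pics/s1c.png',cv2.resize(im[200:400,220:440],None,fx=2,fy=2)[:,:,::-1])
E
```

```text
t: 8.0
tcp_pos: [441.8, 11.4, 115.0]
eef_rot: [-0.001, -0.002, 1.0, 0.0]
contact_force: [-1.0, -0.7, 0.8]
grip_width: 85.7
gripper_force: 0.0
```

View pics/s1c.png

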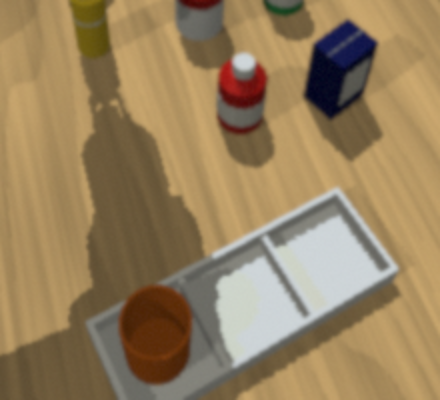

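The cup stands in the near compartment of the white tray. Now the stick.

```bash
python3 -m creep '[[0,0,0,0,0,0.02,0],[0,0,0,0,0,0.045,0],[0,0,0,0,0,0.065,0],[0,0,0,0,0,0.075,0],[0,0,0,0,0,0.075,0],[0,0,0,0,0,0.075,0.8],[0,0,0,0,0,0.075,0.8],[0,0,0,0,0,0.075,0.8],[0,0,0,0,0,0.075,0.8],[0,0,0,0,0,0.075,0.8],[0,0,0,0,0,0.075,0.8],[0,0,0,0,0,0.075,0.8]]' 40
```

```text
t: 9.3
tcp_pos: [444.3, 9.0, 42.1]
eef_rot: [0.001, -0.0, 1.0, -0.0]
contact_force: [-1.3, -0.2, 6.2]
grip_width: 35.3
gripper_force: 39.4
```

```bash
python3 -m creep '[[0,0,0,0,0,-0.025,0.8],[0,0,0,0,0,-0.055,0.8],[0,0,0,-0.003,-0.02,-0.075,0.8],[0,0,0,-0.01,-0.055,-0.08,0.8],[0,0,0,-0.018,-0.09,-0.08,0.8],[0,0,0,-0.026,-0.13,-0.08,0.8],[0,0,0,-0.034,-0.17,-0.08,0.8],[0,0,0,-0.042,-0.21,-0.08,0.8],[0,0,0,-0.05,-0.25,-0.08,0.8],[0,0,0,-0.057,-0.285,-0.08,0.8],[0,0,0,-0.063,-0.305,-0.075,0.8],[0,0,0,-0.063,-0.312,-0.055,0.8],[0,0,0,-0.063,-0.3125,-0.035,0.8],[0,0,0,-0.063,-0.3125,-0.018,0.8],[0,0,0,-0.063,-0.3125,-0.009,0.8],[0,0,0,-0.063,-0.3125,-0.006,0.8],[0,0,0,-0.063,-0.3125,-0.006,0.8],[0,0,0,-0.063,-0.3125,-0.006,0.8]]'
```

```text
t: 11.1
tcp_pos: [506.8, -303.4, 47.7]
eef_rot: [0.0, -0.0, 1.0, -0.0]
contact_force: [-0.0, 0.1, -2.0]
grip_width: 35.3
gripper_force: 40.0
```

```bash
python3 -m creep '[[0,0,0,0,0,0,0.1],[0,0,0,0,0,0,0],[0,0,0,0,0,0,0],[0,0,0,0,0,-0.025,0],[0,0,0,0,0,-0.06,0],[0,0,0,0.002,0.02,-0.085,0],[0,0,0,0.008,0.065,-0.085,0],[0,0,0,0.014,0.11,-0.085,0],[0,0,0,0.02,0.155,-0.085,0],[0,0,0,0.026,0.2,-0.085,0],[0,0,0,0.032,0.245,-0.085,0],[0,0,0,0.037,0.29,-0.085,0],[0,0,0,0.042,0.335,-0.085,0],[0,0,0,0.047,0.38,-0.08,0],[0,0,0,0.051,0.412,-0.07,0],[0,0,0,0.051,0.4245,-0.055,0],[0,0,0,0.051,0.4245,-0.05,0]]'
python3 - <<'E'
from m import *
im,c=grab('side','s2'); o=grab('wrist','w4')[0]
cv2.imwrite('pics/s2c.png',np.hstack([cv2.resize(im[200:400,220:440],None,fx=1.5,fy=1.5),cv2.resize(o,(480,300))])[:,:,::-1])
E
```

```text
t: 12.8
tcp_pos: [454.4, 122.7, 96.3]
eef_rot: [-0.001, -0.002, 1.0, 0.0]
contact_force: [0.1, -0.3, 0.3]
grip_width: 85.6
gripper_force: 0.0
```

View pics/s2c.png

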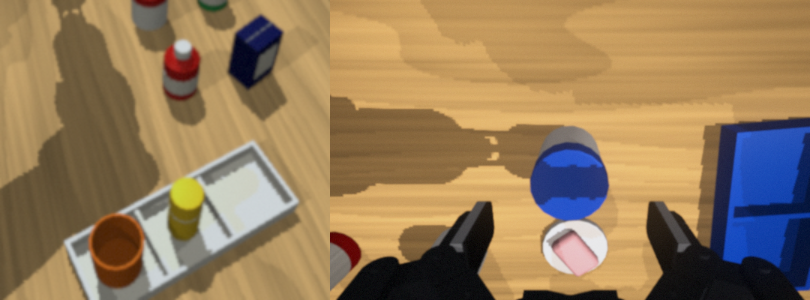

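The cup and stick stand in their compartments, and the blue jar is centred between the fingers. Gripping the jar by its lid.

```bash
python3 -m creep '[[0,0,0,0,0,0.02,0],[0,0,0,0,0,0.04,0],[0,0,0,0,0,0.0555,0],[0,0,0,0,0,0.0555,0],[0,0,0,0,0,0.0555,0],[0,0,0,0,0,0.0555,0.5],[0,0,0,0,0,0.0555,0.5],[0,0,0,0,0,0.0555,0.5],[0,0,0,0,0,0.0555,0.5],[0,0,0,0,0,0.0555,0.5],[0,0,0,0,0,0.0555,0.5]]' 40
```

```text
t: 14.0
tcp_pos: [456.5, 121.1, 43.2]
eef_rot: [0.001, 0.0, 1.0, -0.0]
contact_force: [-1.4, -1.2, 5.1]
grip_width: 54.7
gripper_force: 41.6
```

```bash
python3 -m creep '[[0,0,0,0,0,-0.025,0.5],[0,0,0,0,0,-0.06,0.5],[0,0,0,0,0,-0.095,0.5],[0,0,0,-0.006,-0.02,-0.115,0.5],[0,0,0,-0.018,-0.056,-0.12,0.5],[0,0,0,-0.03,-0.093,-0.12,0.5],[0,0,0,-0.043,-0.133,-0.12,0.5],[0,0,0,-0.056,-0.174,-0.12,0.5],[0,0,0,-0.069,-0.215,-0.12,0.5],[0,0,0,-0.082,-0.256,-0.12,0.5],[0,0,0,-0.095,-0.297,-0.12,0.5],[0,0,0,-0.108,-0.336,-0.12,0.5],[0,0,0,-0.12,-0.372,-0.12,0.5],[0,0,0,-0.129,-0.4,-0.11,0.5],[0,0,0,-0.131,-0.408,-0.085,0.5],[0,0,0,-0.131,-0.408,-0.06,0.5],[0,0,0,-0.131,-0.408,-0.035,0.5],[0,0,0,-0.131,-0.408,-0.02,0.5]]'
```

```text
t: 15.8
tcp_pos: [585.1, -286.3, 59.5]
eef_rot: [-0.001, 0.0, 1.0, 0.001]
contact_force: [0.1, 0.2, -1.3]
grip_width: 54.7
gripper_force: 43.0
```

```bash
python3 -m creep '[[0,0,0,0,0,0.007,0.5],[0,0,0,0,0,0.0135,0.5],[0,0,0,0,0,0.0135,0.5],[0,0,0,0,0,0.0135,0.5]]'
```

```text
t: 16.2
tcp_pos: [587.2, -287.3, 49.3]
eef_rot: [0.001, -0.0, 1.0, -0.0]
contact_force: [0.4, 0.2, -1.4]
grip_width: 54.6
gripper_force: 43.2
```

```bash
python3 -m creep '[[0,0,0,0,0,0,0.1],[0,0,0,0,0,0,0],[0,0,0,0,0,0,0],[0,0,0,0,0,-0.025,0],[0,0,0,0,0,-0.06,0],[0,0,-0.05,-0.01,0.015,-0.08,0],[0,0,-0.15,-0.028,0.056,-0.08,0],[0,0,-0.25,-0.045,0.093,-0.08,0],[0,0,-0.35,-0.063,0.13,-0.08,0],[0,0,-0.384,-0.08,0.155,-0.075,0],[0,0,-0.384,-0.08,0.162,-0.065,0],[0,0,-0.384,-0.08,0.162,-0.065,0],[0,0,-0.384,-0.08,0.162,-0.065,0]]'
python3 - <<'E'
from m import *
im,c=grab('side','s3'); o,cw=grab('wrist','w5'); print(bot.sense()['tcp_pos'])
n=proj(cw,[(652.5,-152.5,88),(637,-117.3,88),(683.2,-98.8,88),(697.4,-133.8,88)]);print(n)
cv2.imwrite('pics/s3c.png',np.hstack([cv2.resize(im[200:400,220:440],None,fx=1.5,fy=1.5),cv2.resize(o,(480,300))])[:,:,::-1])
E
```

```text
t: 17.5
tcp_pos: [665.5, -125.6, 112.8]
eef_rot: [-0.001, -0.19, 0.982, 0.0]
contact_force: [1.0, -0.4, 0.5]
grip_width: 85.3
gripper_force: 0.0
[ 665.95530528 -126.39709553  113.60510603]
[[278.46603749 204.52424604]
 [355.39891129 202.14610121]
 [352.34416827 288.25135172]
 [282.86549418 288.49393882]]
```

View pics/s3c.png

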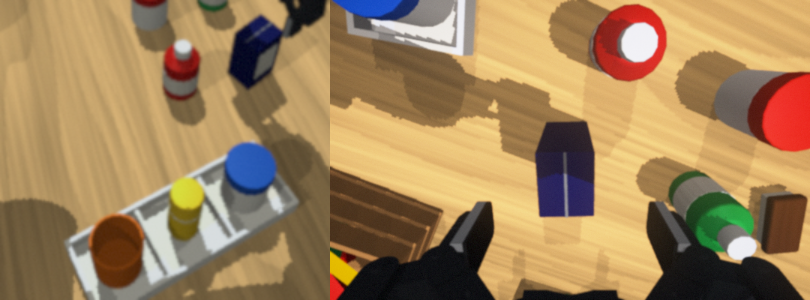

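All three white-tray things stand in their compartments, and the carton's seam is square to the fingers. Gripping the carton.

```bash
python3 -m creep '[[0,0,0,0,0,0.02,0],[0,0,0,0,0,0.045,0],[0,0,0,0,0,0.065,0],[0,0,0,0,0,0.073,0],[0,0,0,0,0,0.073,0],[0,0,0,0,0,0.073,0.7],[0,0,0,0,0,0.073,0.7],[0,0,0,0,0,0.073,0.7],[0,0,0,0,0,0.073,0.7],[0,0,0,0,0,0.073,0.7],[0,0,0,0,0,0.073,0.7],[0,0,0,0,0,0.073,0.7]]' 45; python3 go.py 552.6 314.6 46.5 5.2;python3 go.py 650 100 160 15
```

```text
t: 18.8
tcp_pos: [667.6, -125.4, 41.7]
eef_rot: [0.001, -0.191, 0.982, -0.001]
contact_force: [-0.0, -1.2, 5.9]
grip_width: 39.3
gripper_force: 50.9
turn [-0.0017  0.0023  0.2932] shift m [-0.0582  0.451  -0.0056]
turn [-0.0019  0.0021  0.1221] shift m [-0.0683  0.2153 -0.1186]
```

```bash
python3 -m creep '[[0,0,0,0,0,-0.025,0.7],[0,0,0,0,0,-0.06,0.7],[0,0,0,0,0,-0.095,0.7],[0,0,0,-0.002,0.018,-0.115,0.7],[0,0,0.03,-0.006,0.052,-0.12,0.7],[0,0,0.06,-0.011,0.09,-0.12,0.7],[0,0,0.09,-0.016,0.13,-0.12,0.7],[0,0,0.12,-0.021,0.17,-0.12,0.7],[0,0,0.15,-0.026,0.21,-0.12,0.7],[0,0,0.18,-0.032,0.25,-0.12,0.7],[0,0,0.21,-0.037,0.29,-0.12,0.7],[0,0,0.24,-0.042,0.33,-0.12,0.7],[0,0,0.27,-0.048,0.37,-0.12,0.7],[0,0,0.293,-0.053,0.408,-0.12,0.7],[0,0,0.293,-0.057,0.438,-0.115,0.7],[0,0,0.293,-0.058,0.451,-0.095,0.7],[0,0,0.293,-0.058,0.451,-0.065,0.7],[0,0,0.293,-0.058,0.451,-0.04,0.7],[0,0,0.293,-0.058,0.451,-0.025,0.7],[0,0,0.293,-0.058,0.451,-0.025,0.7]]'; python3 go.py 552.6 314.6 47 5.2
```

```text
t: 20.8
tcp_pos: [548.0, 313.9, 61.6]
eef_rot: [-0.004, -0.046, 0.999, -0.001]
contact_force: [-0.2, -0.1, -0.8]
grip_width: 39.6
gripper_force: 50.2
turn [-0.0021 -0.0074  0.0007] shift m [-0.0048  0.0003  0.0146]
```

```bash
python3 -m creep '[[0,0,0,0,0,0,0.7],[0,0,0,0,0,0,0.7]]'; python3 go.py 552.6 314.6 47 5.2
```

```text
t: 21.0
tcp_pos: [552.0, 315.4, 66.5]
eef_rot: [0.001, -0.045, 0.999, 0.0]
contact_force: [-0.3, 0.4, -1.0]
grip_width: 39.6
gripper_force: 50.2
turn [0.0008 0.0017 0.0002] shift m [-0.0004 -0.0008  0.0195]
```

```bash
python3 -m creep '[[0,0,0,0,0,0.01,0.7],[0,0,0,0,0,0.017,0.7],[0,0,0,0,0,0.0195,0.7],[0,0,0,0,0,0.0195,0.7],[0,0,0,0,0,0.0195,0.7],[0,0,0,0,0,0.0195,0.2],[0,0,0,0,0,0.0195,0],[0,0,0,0,0,0.0195,0],[0,0,0,0,0,0,0],[0,0,0,0,0,-0.035,0],[0,0,0,0,0,-0.065,0],[0,0,0,0,0,-0.07,0]]'; python3 go.py 665 12.3 110 0
```

```text
t: 22.2
tcp_pos: [553.9, 316.2, 139.7]
eef_rot: [0.003, -0.045, 0.999, 0.001]
contact_force: [0.7, 0.1, 1.2]
grip_width: 85.3
gripper_force: 0.0
turn [0.0029 0.0069 0.091 ] shift m [-0.0829 -0.3128  0.0295]
```

```bash
python3 -m creep '[[0,0,0.02,-0.01,-0.035,0,0],[0,0,0.04,-0.021,-0.08,0,0],[0,0,0.06,-0.033,-0.123,0,0],[0,0,0.09,-0.045,-0.166,0,0],[0,0,0.09,-0.057,-0.21,0,0],[0,0,0.09,-0.068,-0.253,0,0],[0,0,0.09,-0.08,-0.295,0,0],[0,0,0.09,-0.085,-0.312,0.01,0],[0,0,0.09,-0.085,-0.312,0.026,0],[0,0,0.09,-0.085,-0.312,0.026,0],[0,0,0.09,-0.085,-0.312,0.026,0]]'
python3 go.py 665 12.3 29 0
python3 - <<'E'
from m import *
im,c=grab('scene','s4'); o,cw=grab('wrist','w6')
cv2.imwrite('pics/s4c.png',np.hstack([cv2.resize(im[200:400,300:520],None,fx=1.5,fy=1.5),cv2.resize(o,(480,300))])[:,:,::-1])
E
```

```text
t: 23.3
tcp_pos: [663.1, 12.8, 108.1]
eef_rot: [-0.001, -0.001, 1.0, 0.0]
contact_force: [0.6, -0.2, 0.2]
grip_width: 85.4
gripper_force: 0.0
turn [ 0.0007 -0.0027  0.0017] shift m [-0.0021 -0.0005  0.0791]
```

View pics/s4c.png

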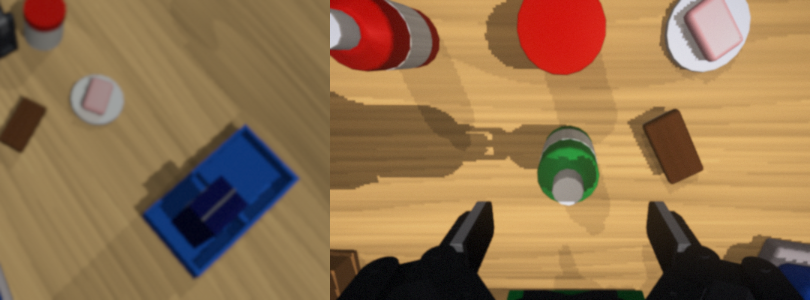

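The carton stands in the blue tray and the green bottle is centred under the gripper. Gripping the bottle.

```bash
python3 -m creep '[[0,0,0,-0.001,0,0.02,0],[0,0,0,-0.001,0,0.045,0],[0,0,0,-0.001,0,0.068,0],[0,0,0,-0.001,0,0.081,0],[0,0,0,-0.001,0,0.081,0],[0,0,0,-0.001,0,0.081,0.6],[0,0,0,-0.001,0,0.081,0.6],[0,0,0,-0.001,0,0.081,0.6],[0,0,0,-0.001,0,0.081,0.6],[0,0,0,-0.001,0,0.081,0.6],[0,0,0,-0.001,0,0.081,0.6],[0,0,0,-0.001,0,0.081,0.6]]' 40; python3 go.py 469.4 307 36 0
```

```text
t: 24.6
tcp_pos: [666.8, 11.9, 30.2]
eef_rot: [0.002, -0.0, 1.0, -0.0]
contact_force: [-0.3, -0.1, 6.2]
grip_width: 46.9
gripper_force: 42.0
turn [-0.0001  0.0035  0.0009] shift m [ 0.1971  0.2953 -0.0065]
```

```bash
python3 -m creep '[[0,0,0,0,0,-0.025,0.6],[0,0,0,0,0,-0.06,0.6],[0,0,0,0.005,0.01,-0.08,0.6],[0,0,0,0.02,0.035,-0.085,0.6],[0,0,0,0.042,0.065,-0.085,0.6],[0,0,0,0.065,0.098,-0.085,0.6],[0,0,0,0.088,0.132,-0.085,0.6],[0,0,0,0.111,0.166,-0.085,0.6],[0,0,0,0.134,0.2,-0.085,0.6],[0,0,0,0.157,0.235,-0.085,0.6],[0,0,0,0.178,0.268,-0.085,0.6],[0,0,0,0.192,0.289,-0.085,0.6],[0,0,0,0.197,0.295,-0.07,0.6],[0,0,0,0.197,0.295,-0.045,0.6],[0,0,0,0.197,0.295,-0.025,0.6],[0,0,0,0.197,0.295,-0.02,0.6],[0,0,0,0.197,0.295,-0.02,0.6],[0,0,0,0.197,0.295,-0.02,0.6]]'; python3 go.py 469.4 307 36 0
```

```text
t: 26.4
tcp_pos: [468.6, 307.0, 49.2]
eef_rot: [0.0, -0.0, 1.0, 0.0]
contact_force: [-0.1, 0.5, -0.7]
grip_width: 47.1
gripper_force: 41.7
turn [0.0006 0.001  0.0007] shift m [-0.0008  0.      0.0132]
```

```bash
python3 -m creep '[[0,0,0,0,0,0.007,0.6],[0,0,0,0,0,0.0135,0.6],[0,0,0,0,0,0.0135,0.6],[0,0,0,0,0,0.0135,0.6],[0,0,0,0,0,0.0135,0.2],[0,0,0,0,0,0.0135,0],[0,0,0,0,0,0.0135,0],[0,0,0,0,0,-0.01,0],[0,0,0,0,0,-0.05,0],[0,0,0,0.01,-0.03,-0.09,0],[0,0,0,0.02,-0.06,-0.14,0],[0,0,0,0.03,-0.09,-0.18,0],[0,0,0,0.04,-0.12,-0.2,0],[0,0,0,0.04,-0.12,-0.2,0],[0,0,0,0.04,-0.12,-0.2,0]]'
python3 - <<'E'
from m import *
a=grab('scene','s5')[0]; b=grab('side','s6')[0]
cv2.imwrite('pics/fin.png',np.hstack([cv2.resize(a[70:390,190:510],(400,400)),cv2.resize(b[80:400,200:440],(300,400))])[:,:,::-1])
cs,cd=load('s5')[1],load('s6')[1]
for n in('white','bluelid','yellow','red','orange','navy'):
  for f,im,r in(('scene',a,(190,70,510,390)),('side',b,(220,80,430,400))):
    print(f,n,[(x[0],x[1][4]) for x in blobs(im,n,r,50)])
E
```

```text
t: 27.9
tcp_pos: [428.6, 186.5, 249.2]
eef_rot: [0.001, 0.0, 1.0, 0.001]
contact_force: [0.7, -0.5, 0.1]
grip_width: 85.5
gripper_force: 0.0
scene white [([276.0, 121.5], 742), ([293.7, 154.4], 66), ([365.1, 266.8], 615), ([480.6, 303.5], 117)]
side white [([413.8, 94.5], 1035), ([361.0, 105.9], 126), ([301.7, 175.4], 274), ([341.5, 230.9], 85), ([349.6, 354.1], 2966), ([275.7, 377.0], 487)]
scene bluelid [([250.1, 117.4], 365), ([440.4, 337.1], 2550), ([283.0, 383.1], 308)]
side bluelid [([378.7, 104.5], 1096), ([266.9, 134.5], 895), ([386.1, 312.1], 866)]
scene yellow [([277.0, 95.3], 219), ([279.1, 113.7], 154)]
side yellow [([343.9, 332.5], 475), ([341.2, 352.4], 162)]
scene red [([295.0, 166.3], 225), ([329.3, 206.9], 532)]
side red [([319.0, 191.6], 399), ([339.9, 242.6], 269)]
scene orange [([303.1, 90.8], 556)]
side orange [([297.7, 366.0], 1346)]
scene navy [([438.8, 341.7], 1112)]
side navy [([278.2, 112.9], 338)]
```

View pics/fin.png

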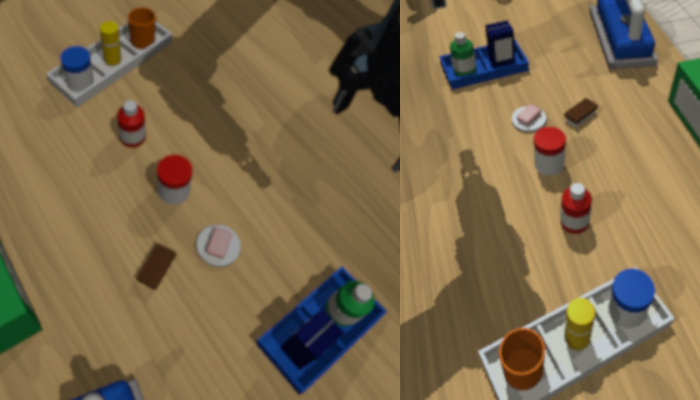

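Both views show all five things upright in their own compartments and the red ones where they were (blobs within 0.5 px). Handing in.

```bash
python3 -c "
from plant import bot
print(bot.job_done())"
```

```text
the job is handed in; nothing more can be done
None
```

I put both wash kits together and handed the job in at about 28 s of robot time: the last pictures show all five things upright in their own compartments, and the red bottle and red-lidded jar where they started (no verdict was returned).

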